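# Set up the folding easel and stand a plaque on it for glazing

### The arm

A 7-joint arm with a two-finger parallel gripper is mounted at the origin on the work surface; the furniture and walls round the work are solid. World frame = base frame: x ahead of the robot, y to its left, z up, the work surface at z = 0. Lengths are in m, angles in rad, forces in N, time in s.
With the tool pointing down it reaches from about 0.4 to 0.85 m from the base axis. Payload 6.9 kg.
Tool frame: the origin (TCP) lies midway between the tips of the shut fingers; the grasp point (between the pads) lies 19 mm behind it (grip_depth is the distance from the TCP to the grasp point, in m); z points along the fingers, y is the line along which they close (so a half turn about z gives the same grasp; the last joint's range is limited). The gripper opens to 85 mm and grips with 20 to 120 N. Pads are 22 mm wide; open, the fingers measure 114 mm over their backs; the gripper's body (76 mm by 85 mm) begins 54 mm behind the grasp point. The pads swing forward as they close: fully open they stand 13 mm farther back than shut.
Start: joints at [-1.105, 0.507, -0.238, 1.5, 0.126, 1.149, -0.155], TCP at [0.221, 0.585, 0.231] pointing down, gripper open.
Joint ranges: [-3.08, 3.08], [-0.24, 2.05], [-1.43, 1.35], [0, 2.5], [-1.52, 4.66], [0.17, 1.96], [-2.89, 2.89]. Speed limits (rad/s): [2.39, 2.39, 3.14, 3.14, 3.14, 3.14, 3.14].

### API

Orientations are given as a unit quaternion [w, x, y, z].
In Python, from bench import state, grab_frame, sign_off, silhouettes, landmark_of, grip_depth gives the robot as it stands.
- The arm moves only by the tool drive_tool, never from a script. Its argument "motion" is one flat list of numbers, 7 for each row, row after row: the shift along the tool's x, y, z in mm, then the turn, a rotation vector about the tool's x, y, z in degrees, then the closure, from 0 (fully open) to 1 (shut). In form: [dx, dy, dz, rx, ry, rz, hand, dx, dy, dz, rx, ry, rz, hand, ...]. A call has 1 to 20 rows; each row shifts and turns the commanded pose from where the row before left it, along the tool's axes as they then stand; what a row does not reach is not made up. A row lasts 1/12 s, in which the tool goes at most 41.7 mm and 7.16 degrees, less where a joint would pass 70% of its speed; a pose out of reach is approached as far as the arm can. A call is refused whole if a number of a shift passes 41.7 or a number of a turn 7.16, either way. A call with a gripper value outside its range is refused whole. The fingers move at their own pace and stop on an object; "force" is the grip in N (left out, the last holds). Time passes only in rows, so rows that do not move let the fingers close. It gives the time, the measured TCP pose, the force, the opening and the grip force at its end, in the units of the state.
- state(): the state, without advancing time (a new reading comes with each control period).
- grab_frame(name): name is "scene" or "top"; returns a dict with "frame" (400x640x3 uint8, red, green, blue), "depth" (400x640 float32, m along the optical axis (not along the pixel's ray), 0 where there is no reading), "intrinsics" (3x3 intrinsics, pixels), "k1" (the pictures are not rectified: a ray, as slopes to the right and down, at radius r is drawn at 1 + k1 r^2 times it, then the intrinsics apply), "rvec" (rotation vector, rad) and "tvec" (3), from world to camera coordinates, as OpenCV has them. Camera axes: x right, y down, z forward; pixel columns grow to the right and rows downward; lengths in m; the calibration is good to about 2 mm. A picture is of the moment at which its call begins.
- sign_off(): hands the job in; it is judged then, once.
Trained networks look in the newest picture that a camera, given by its name, has taken for a name from the list of things; names that differ only in an ending like _2 or _b are one class to them, and where a whole thing is asked for, a point or a joint stands for the part that bears it (a point fixed in the world has none). Each returns a list of dicts, best first, with "confidence" (0 to 1); they miss things now and then, are a little off and sometimes report something else, mostly with a low value. They report only what shows in the picture. A call takes as long as a camera call. They do not tell look-alikes from the thing itself.
- silhouettes(camera, name): "pixels" (400x640 bool, what is visible of it) and "rect" ([left, top, right, bottom] in pixels, round what is visible of it).
- landmark_of(camera, name): "point" ([row, column] in pixels: a listed point, or the origin of a listed thing).
The state is a dict: "time_s": time; "joints": joint angles; "joint_velocities": joint speeds; "effort": joint torques, N m; "tcp_pos": TCP position; "ee_rot": TCP orientation; "contact_force": force on the tool from outside, world axes, zero at the start; "ft_torque": the same for the moment, N m; "finger_gap": opening from 0.0 (shut) to 1.0 (fully open); "gripper_force": force on a finger pad.
Only numpy, scipy, OpenCV 4.12 (cv2) and the standard library are available. Lean on these libraries where they do the work, as an engineer would, in place of code of your own. Each camera call takes 0.05 s, during which the arm holds its last target. There are 200 camera calls.

### The job

Get the folding easel ready for glazing: swing its back brace up from where it lies folded until it clicks home against its stop and stays up by itself, and slide the front ledge along the rails until the front edge of its crossbar lines up with the red line. Then take the clay plaque out of the rack and stand it in the middle of the ledge, leaning back on the brace, and let go. Do not let the plaque fall flat, and leave the glaze jar, slip pot, tape and spray bottle where they are.

Things in the scene. Friction and masses are not known exactly. Their poses are not given: they have to be found in the camera images.
- easel: Folding wooden easel, fixed. Origin on the table under its middle; +x from its front (ledge, black knob, toward the robot) to its back, z up. Two rails, x -130 to 150, at y +-56, 16 wide, top z 30 mm; open to the table between them but for low stretchers (x -116 top z 17; x 60 top z 13 with bumpers at y +-40 to z 29 mm). Cheeks at y +-52 rise to z 78 mm near x 20 to 55.
- brace_hinge (a point): Middle of the brace's hinge line, which runs along the easel's y: at x = 20 mm, z = 34 mm of the easel. Axes as the easel's.
- brace (a joint): Angle (rad) of the back brace, a U of 10 mm steel rod, legs at y = +-40 mm. 0 = folded: level, pointing to the easel's back. Grows as its free end swings up and forward; end stop 1.309 (leaning back 15 degrees from upright). From 0.8 to 1.05 the legs snap past two spring balls (2 to 3 N at the sleeve); past them it is driven onto the stop and held. Let go before the balls, it falls back (0.1 kg).
- brace_sleeve (a point): Middle of the black rubber sleeve (16 mm diameter, 56 mm long, along the easel's y) on the crossbar at the brace's free end, 83 mm from the hinge line. Folded: x 103, z 34 mm of the easel, nothing below it down to the table. Seated: x 41, z 114 mm. Pinch it from above with the fingers closing along the easel's x; it turns between the fingers.
- ledge (a joint): Travel (m) of the pale wooden ledge along the rails toward the easel's back. 0 = frontmost, end of travel 0.062. At 0.050 the front edge of its crossbar is level with the red line that crosses both rails (amid black ticks every 10 mm), the line showing just in front of the crossbar. Stiff (2 to 3 N), stays where it is left.
- ledge_knob (a point): Grip point on the axis of the ledge's upright round black knob, 58 mm above the table. Knob 22 mm diameter, top 68 mm above the table, on a tongue 20 mm wide; 52 mm in front of ledge_seat, moves with the ledge. With the brace up, close the fingers along the easel's y, so that the gripper's body clears the brace.
- ledge_seat (a point): Middle of the ledge's floor at the back face of its lip, 40 mm above the table; axes as the easel's. Lip 8 mm thick, 100 mm long, 15 mm above the floor; behind it the floor is two prongs 21 mm long (y 25 to 34 mm either side). The plaque's edge rests on both, sagging between them: its centre comes 53 to 58 mm from the floor. Set up, it leans back about 0.29 rad, its back on the sleeve 80 mm up.
- rack: Plaque rack, fixed: plywood foot 170 x 130 mm with two cross bars, tops 30 mm up, which the plaque stands on; origin on the table under its centre. Three slots 62 mm apart along its x, each between two pairs of upright 10 mm dowels (y = +-38 mm, tops 75 mm up, 14 mm free between them). The plaque stands upright in the middle slot, faces looking along the rack's x.
- plaque: Pale grey scalloped clay plaque, 128 mm across, 10 mm thick, 0.18 kg (varies). Origin: centre of one face; z axis through the plaque to its other face. In the rack z points along the rack's +x and the top edge is about 147 mm above the table; pinch it there from above across its thickness.
- plaque_centre (a point): Centre of the plaque, inside its thickness; about 60 to 64 mm from its rim. Axes as the plaque's.
- jar: Glaze jar with red lid, 62 mm diameter, 86 mm high; origin under its centre. Leave alone.
- slip_pot: Grey-blue slip pot, 68 mm diameter, 69 mm high; origin under its centre. Leave alone.
- tape_roll: Roll of masking tape lying flat, 100 mm diameter, 25 mm high; origin under its centre. Leave alone.
- spray: Spray bottle, 272 mm high, 56 x 120 mm; origin under its centre. Leave alone.
There are look-alikes about, which are no part of the job. Leave any blue look-alike of the plaque alone.

How it is judged:
On the way:
1. The easel is set up (brace seated at its end stop, ledge at the red line) while the plaque is still in the rack (value of joint brace above 1.25 rad and value of joint ledge between 0.045 and 0.055 m and distance of plaque from where it was at the start of the episode below 0.03 m), for 0.2 s.
At the end, for the whole second after the job is handed in: The brace is seated at its end stop (within 0.06 rad), the front edge of the ledge's crossbar is within 5 mm of the red line, and the plaque stands at rest on the ledge behind its lip, centred within 25 mm, leaning back on the brace by 0.17 to 0.45 rad (value of joint brace above 1.25 rad and value of joint ledge between 0.045 and 0.055 m and angle between the z axis of plaque and the x axis of easel, either way round between 0.17 and 0.45 rad and x of plaque_centre in the frame of ledge_seat between 0.002 and 0.04 m and y of plaque_centre in the frame of ledge_seat between -0.025 and 0.025 m and z of plaque_centre in the frame of ledge_seat between 0.042 and 0.066 m and contact force between plaque and easel above 1 N and linear speed of plaque below 0.02 m/s and angular speed of plaque below 0.2 rad/s); the robot touches nothing.
It fails at once if the plaque falls flat (angle between plaque's own z axis and vertical below 0.7 rad or angle between plaque's own z axis and vertical above 2.44 rad).
It fails at once if a bystander is moved more than 30 mm (distance of any of jar, slip_pot, tape_roll, spray from where it was at the start of the episode above 0.03 m).
It also fails if it takes over 69 s, if anything falls off the work surface, if the arm or the gripper's body presses on something with over 40 N, if the wrist force passes 120 N, or if a joint passes its speed limit or range.

## Working session

There is one attempt and no reset: what is moved stays moved. The work goes in short steps, Python scripts to look and compute and a tool call to move; the robot and the scene stay as the last step left them, time stands still between calls to the robot, and variables do not carry over. Pictures are saved under pics/ and viewed, at most 10 in all, crops included, and the job is handed in when it is done.

Besides the shell and the picture viewer there is one more tool, called after "Emit:" as name(argument=value, ...) on one line, values as JSON. drive_tool: Moves the arm, as the interface text tells. Its arguments: {"type":"object","properties":{"motion":{"type":"array"},"force":{"type":"number"}},"required":["motion"]}

```bash
mkdir -p pics
cat > h.py <<'E'
import numpy as np, cv2
from bench import *
from scipy.spatial.transform import Rotation as R
def cam(f): return cv2.Rodrigues(np.array(f["rvec"],float))[0], np.array(f["tvec"],float).ravel()
def unproj(f,pts,depth=None,z=None):
    """pts [[row,col]] -> world, by depth values or world plane z"""
    K=np.array(f["intrinsics"]);p=np.atleast_2d(np.array(pts,float))
    d=np.stack([(p[:,1]-K[0,2])/K[0,0],(p[:,0]-K[1,2])/K[1,1]],1);u=d.copy()
    for _ in range(20): u=d/(1+f["k1"]*(u**2).sum(1,keepdims=True))
    ray=np.c_[u,np.ones(len(u))];Rm,t=cam(f);C=-Rm.T@t;w=ray@Rm
    s=np.array(depth).reshape(-1,1) if depth is not None else ((z-C[2])/w[:,2])[:,None]
    return C+w*s
def proj(f,P):
    K=np.array(f["intrinsics"]);Rm,t=cam(f);c=np.atleast_2d(P)@Rm.T+t;u=c[:,:2]/c[:,2:]
    u=u*(1+f["k1"]*(u**2).sum(1,keepdims=True));return np.c_[u[:,1]*K[1,1]+K[1,2],u[:,0]*K[0,0]+K[0,2]]
def cloud(f,mask):
    m=mask&(f["depth"]>0);p=np.argwhere(m);return unproj(f,p,depth=f["depth"][m])
def save(f,name,crop=None,s=1):
    im=f["frame"][:,:,::-1]
    if crop: im=im[crop[1]:crop[3],crop[0]:crop[2]]
    cv2.imwrite("pics/"+name,cv2.resize(im,None,fx=s,fy=s,interpolation=cv2.INTER_CUBIC))
E
python3 - <<'E'
from h import *
np.set_printoptions(precision=3,suppress=True)
print(grip_depth() if callable(grip_depth) else grip_depth, state())
fs={}
for c in("scene","top"):
    f=grab_frame(c);save(f,c+"0.png");fs[c]=f
    Rm,t=cam(f);print(c,"cam at",-Rm.T@t)
    for n in["easel","brace_hinge","brace_sleeve","ledge_knob","ledge_seat","rack","plaque","plaque_centre","jar","slip_pot","tape_roll","spray"]:
        for l in landmark_of(c,n)[:3]:
            r,q=l["point"];i,j=int(round(r)),int(round(q))
            d=f["depth"][i,j] if 0<=i<400 and 0<=j<640 else 0
            print(n,np.round([r,q],1),round(l["confidence"],2),unproj(f,[r,q],depth=[d])[0] if d else None)
E
```

```text
0.0187 {'time_s': 0.0, 'joints': array([-1.104,  0.508, -0.238,  1.501,  0.126,  1.149, -0.155]), 'joint_velocities': array([ 0.001, -0.002, -0.   , -0.   ,  0.001, -0.   , -0.   ]), 'effort': array([  0.001, -62.061,  -2.186, -24.964,   0.013,   0.012,  -0.   ]), 'tcp_pos': array([0.221, 0.584, 0.23 ]), 'ee_rot': array([-0.   ,  0.179,  0.984, -0.001]), 'contact_force': array([ 0.023, -0.208, -1.061]), 'ft_torque': array([ 0.006,  0.001, -0.024]), 'gripper_force': 0.0, 'finger_gap': 1.0023383715742764}
scene cam at [ 0.158 -0.733  0.701]
easel [265.1 359.1] 0.72 [ 0.545 -0.192 -0.003]
brace_hinge [255.1 371.7] 0.89 [ 0.542 -0.241  0.077]
brace_sleeve [258.9 403.7] 0.66 [ 0.624 -0.261  0.042]
ledge_knob [242.7 326.7] 0.74 [ 0.477 -0.148  0.067]
ledge_seat [257.1 347.5] 0.67 [ 0.505 -0.199  0.051]
rack [175.1 279.1] 0.76 [0.52  0.257 0.013]
plaque [199.4 226.8] 0.94 [0.33  0.217 0.008]
plaque [157.8 275.1] 0.8 [0.515 0.266 0.075]
plaque [201.  310.1] 0.69 [0.551 0.092 0.005]
plaque_centre [206.5 312. ] 0.87 [0.543 0.063 0.007]
plaque_centre [156.3 276.8] 0.72 [0.515 0.248 0.09 ]
plaqu
[... 614 characters left out ...]
1.4] 0.53 [ 0.571 -0.223 -0.003]
rack [221.7 377.2] 0.59 [ 0.481 -0.147  0.07 ]
rack [202.5 216.7] 0.55 [0.518 0.24  0.069]
plaque [204.1 214.6] 0.73 [0.515 0.25  0.049]
plaque [196.  291.5] 0.63 [0.542 0.064 0.01 ]
plaque [279.7 228.1] 0.61 [0.325 0.219 0.009]
plaque_centre [199.6 206.4] 0.75 [0.521 0.247 0.133]
plaque_centre [284.2 227.9] 0.68 [0.314 0.219 0.01 ]
plaque_centre [196.9 290.5] 0.67 [0.54  0.066 0.009]
jar [135.6 301.5] 0.59 [0.682 0.04  0.085]
jar [200.1 209.1] 0.42 [0.52  0.242 0.128]
slip_pot [263.3 303. ] 0.93 [0.373 0.029 0.029]
tape_roll [121.2 336.9] 0.79 [ 0.743 -0.05   0.001]
tape_roll [261.6 304.7] 0.25 [0.378 0.025 0.034]
spray [111.7 253.3] 0.98 [0.74  0.159 0.078]
```

View pics/scene0.png

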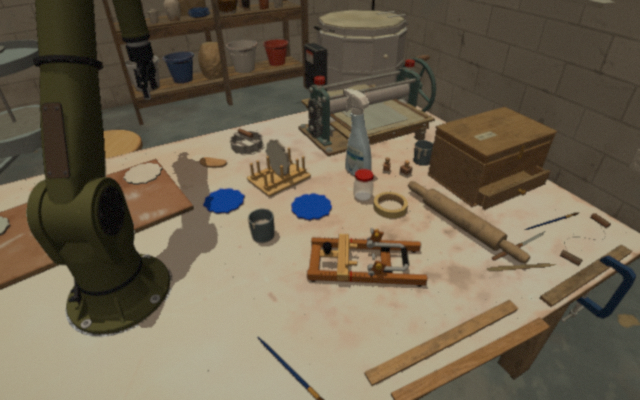

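View pics/top0.png

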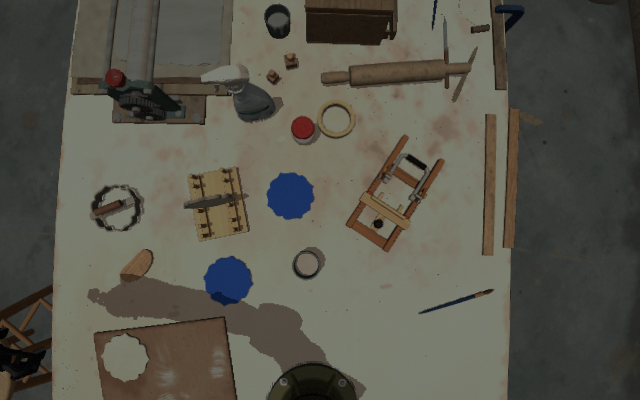

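Top picture: easel at about (row 194, col 390), front (knob) at (222, 378), sleeve at (163, 414). Plaque candidates, top (row, col): grey disc upright in the rack (200, 215), blue discs (196, 291) and (281, 228), white disc on the board (357, 126), ring cutter (207, 117). I choose the grey one in the rack. Now I fit the poses and take one close crop.

Run:
```python
from h import *
np.set_printoptions(precision=4,suppress=True)
F={c:grab_frame(c) for c in("top","scene")}
f=F["top"]
a=f["frame"][150:260,170:260,::-1];b=f["frame"][125:260,335:455,::-1]
cv2.imwrite("pics/crop1.png",np.hstack([cv2.resize(a,(368,450),interpolation=2),cv2.resize(b,(400,450),interpolation=2)]))
for c,f in F.items():
    m=np.ones((400,640),bool);P=cloud(f,m)
    # rails
    S=P[(abs(P[:,0]-.56)<.2)&(abs(P[:,1]+.2)<.18)&(P[:,2]>.024)&(P[:,2]<.036)]
    (cx,cy),wh,an=cv2.minAreaRect(S[:,:2].astype(np.float32));print(c,"rails",cx,cy,wh,an,len(S))
    def inlier(S,p):
        x0,y0,t=p;d=S[:,:2]-[x0,y0];x=d[:,0]*np.cos(t)+d[:,1]*np.sin(t);y=-d[:,0]*np.sin(t)+d[:,1]*np.cos(t);return x,y
    from scipy.optimize import minimize
    def cost(p):
        x,y=inlier(S,p);e=np.maximum(abs(abs(y)-.056)-.008,0)+np.maximum(abs(x-.01)-.14,0)
        # centre of y band + ends
        return np.minimum(e,.01).sum()+.1*np.minimum(abs(abs(y)-.056),.012).sum()
    best=min((minimize(cost,[.555+dx,-.19+dy,t],method="Nelder-Mead",options=dict(maxiter=900)) for t in(-.4,-.52,-.64) for dx in(-.01,.01) for dy in(-.01,.01)),key=lambda r:r.fun)
    p=best.x;x,y=inlier(S,p);k=abs(abs(y)-.056)<.009
    print(" easel",p,np.degrees(p[2]),best.fun,"x range",np.percentile(x[k],[0,1,99,100]),"y",np.percentile(y[k],[1,99]))
    A=P[(abs(P[:,0]-.56)<.2)&(abs(P[:,1]+.2)<.18)];x,y=inlier(A,p)
    for nm,k in(("knob",(A[:,2]>.06)&(x<-.05)),("ledge bar",(A[:,2]>.048)&(A[:,2]<.06)&(x<0)),("sleeve",(A[:,2]>.034)&(abs(x-.103)<.03)&(abs(y)<.03))):
        if k.sum(): print(" ",nm,k.sum(),"world",A[k].mean(0),"x",x[k].min(),np.median(x[k]),x[k].max(),"y",y[k].min(),y[k].max(),"z",A[k][:,2].max())
    T=P[(abs(P[:,0]-.52)<.08)&(abs(P[:,1]-.245)<.12)&(P[:,2]>.10)&(P[:,2]<.17)]
    (cx,cy),wh,an=cv2.minAreaRect(T[:,:2].astype(np.float32))
    u=np.linalg.svd(T[:,:2]-T[:,:2].mean(0))[2][0] if len(T)<5000 else 0
    print("plaque",cx,cy,wh,an,len(T),"mean",T.mean(0),"dir",u,"z",T[:,2].max())
```

```text
top rails 0.6035652160644531 -0.1283794343471527 (0.30535319447517395, 0.2780492901802063) 57.29058074951172 1299
 easel [ 0.5485 -0.1957 -0.5591] -32.0337935114341 2.5259398782652465 x range [-0.1298 -0.1271  0.1462  0.1496] y [-0.0636  0.0638]
  knob 63 world [ 0.4768 -0.1516  0.0669] x -0.09449489369366446 -0.08438356470005431 -0.07402030187687106 y -0.011286763189244202 0.009380339037209529 z 0.07208592674189673
  ledge bar 139 world [ 0.5159 -0.1748  0.0539] x -0.0924164593250604 -0.037011779648251114 -0.03192751383807487 y -0.04800164691411064 0.0480885832826935 z 0.05868660234326495
  sleeve 136 world [ 0.6358 -0.2501  0.0397] x 0.09558758381697792 0.10232828079006633 0.11202095756986 y -0.029187642786827464 0.02940428399956353 z 0.044328966880361254
plaque 0.5223003625869751 0.2537710666656494 (0.010798401199281216, 0.10663481056690216) 13.182942390441895 278 mean [0.522  0.2497 0.1257] dir [ 0.2323 -0.9726] z 0.14673632191859143
scene rails 0.5983437299728394 -0.1354646533727646 (0.29550901055336, 0.2798472046852112) 58.10880661010742 1357
 easel [ 0.548  -0.1973 -0.5441] -31.173196238038027 3.319975797371746 x range [-0.1305 -0.1277  0.1451  0.1506] y [-0.0644  0.0635]
  knob 55 world [ 0.474  -0.1533  0.0653] x -0.0952115812362415 -0.0856870314286447 -0.07586156816809686 y -0.008605903574071053 0.009379371743001769 z 0.0688804341990592
  ledge bar 143 world [ 0.503 -0.176  0.053] x -0.09492669354678887 -0.03976168309629132 -0.03487282142471906 y -0.04881313984176281 0.05140823436238691 z 0.05963941403670803
  sleeve 119 world [ 0.6336 -0.2518  0.0398] x 0.09431128700128803 0.10119324049383953 0.11016258745441235 y -0.028675943736800186 0.026572894470733934 z 0.04412836029210587
plaque 0.5187487602233887 0.2556242346763611 (0.01332846935838461, 0.11130654066801071) 12.840978622436523 225 mean [0.5185 0.2486 0.1185] dir [ 0.2443 -0.9697] z 0.14452925489324797
```

View pics/crop1.png

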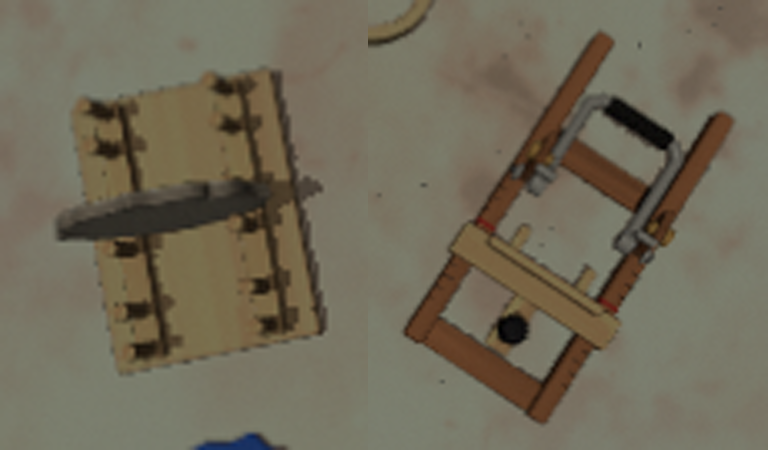

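The crop shows the grey scalloped plaque in the middle slot, crop (160, 210), and the easel with the black sleeve at crop (640, 120) and the knob at crop (512, 330). Red lines are at crop (485, 225) and (612, 305). I start moving: turn first, then travel.

Emit:
drive_tool(motion=[0,0,0,0,0,6.75,0.4,0,0,0,0,0,6.75,0.4,0,0,0,0,0,6.75,0.4,0,0,0,0,0,6.75,0.4,0,0,0,0,0,6.75,0.4,0,0,0,0,0,6.75,0.4,0,0,0,0,0,6.75,0.4,0,0,0,0,0,6.75,0.4,0,0,0,0,0,6.75,0.4,0,0,0,0,0,6.75,0.4,0,0,0,0,0,6.75,0.4,0,0,0,0,0,6.75,0.4,0,0,0,0,0,6.75,0.4,0,0,0,0,0,6.75,0.4,0,0,0,0,0,6.75,0.4], force=40)

```text
time_s: 2.65
tcp_pos: [0.2205, 0.5848, 0.2313]
ee_rot: [-0.0, 0.876, 0.483, -0.0]
contact_force: [-0.7, -0.2, -0.7]
finger_gap: 0.6
gripper_force: 0.0
```

Emit:
drive_tool(motion=[-20,33,0,0,0,0,0.5,-20,33,0,0,0,0,0.5,-20,33,0,0,0,0,0.5,-20,33,0,0,0,0,0.5,-20,33,0,0,0,0,0.5,-20,33,0,0,0,0,0.5,-20,33,0,0,0,0,0.5,-20,33,0,0,0,0,0.5,-20,33,0,0,0,0,0.5,-20,33,0,0,0,0,0.5,-20,33,0,0,0,0,0.5,-20,33,0,0,0,0,0.5,-20,33,0,0,0,0,0.5,-20,33,0,0,0,0,0.5,-20,33,0,0,0,0,0.5,-20,33,0,0,0,0,0.5,-20,33,0,0,0,0,0.5,-20,33,0,0,0,0,0.5,-20,33,0,0,0,0,0.5,-20,33,0,0,0,0,0.5])

```text
time_s: 4.32
tcp_pos: [0.57, -0.1054, 0.2314]
ee_rot: [-0.0, 0.874, 0.486, 0.0]
contact_force: [0.9, 0.3, -0.1]
finger_gap: 0.499
gripper_force: 0.0
```

```bash
cat >> h.py <<'E'
O=np.array([.5483,-.1965,0]);T=np.radians(-31.6);E=R.from_euler("z",T)
def toE(P): return E.inv().apply(np.array(P)-O)
def toW(p): return O+E.apply(p)
def tool(Pw,frame=None):
    s=state();q=s["ee_rot"];r=R.from_quat([q[1],q[2],q[3],q[0]]);return r.inv().apply(np.array(Pw)-s["tcp_pos"])*1000
E
python3 - <<'E'
from h import *
np.set_printoptions(precision=2,suppress=True)
print("to sleeve",tool([.6352,-.2508,.015]))
for c in("top","scene"):
    f=grab_frame(c);h=cv2.cvtColor(f["frame"],cv2.COLOR_RGB2HSV).astype(int)
    Z=unproj(f,np.argwhere(np.ones((400,640))),z=.030).reshape(400,640,3);e=toE(Z.reshape(-1,3)).reshape(400,640,3)
    near=(abs(abs(e[...,1])-.056)<.0085)&(abs(e[...,0])<.13)
    red=near&((h[...,0]<5)|(h[...,0]>172))&(h[...,1]>140)&(h[...,2]>60)
    for s in(1,-1):
        k=red&(s*e[...,1]>0);print(c,s,k.sum(),"red x",np.percentile(e[k][:,0],[0,10,50,90,100])*1000 if k.sum() else 0)
    P=cloud(f,np.ones((400,640),bool));q=toE(P)
    k=(abs(q[:,0]+.05)<.04)&(abs(abs(q[:,1])-.05)<.012)&(q[:,2]>.036)
    print("crossbar",k.sum(),np.percentile(q[k][:,0],[0,5,50,95,100])*1000,np.percentile(q[k][:,2],[5,50,95])*1000)
E
```

```text
to sleeve [-89.06 132.14 216.39]
top 1 0 red x 0
top -1 0 red x 0
crossbar 1871 [-89.96 -85.4  -51.97 -16.19 -10.04] [637.23 651.03 664.57]
scene 1 0 red x 0
scene -1 0 red x 0
crossbar 2691 [-61.5  -55.94 -35.19 -12.63 -10.01] [ 51.95 459.51 541.11]
```

Emit:
drive_tool(motion=[-22,33,10,0,0,0,0.5,-22,33,10,0,0,0,0.5,-22,33,10,0,0,0,0.5,-23,33,10,0,0,0,0.5,0,0,35,0,0,0,0.5,0,0,35,0,0,0,0.5,0,0,30,0,0,0,0.5,0,0,20,0,0,0,0.5,0,0,20,0,0,0,0.5,0,0,10,0,0,0,0.5,0,0,0,0,0,0,0.5])

```text
time_s: 5.33
tcp_pos: [0.633, -0.2478, 0.0387]
ee_rot: [-0.002, 0.874, 0.486, -0.001]
contact_force: [0.1, -0.1, 0.3]
finger_gap: 0.504
gripper_force: 0.0
```

Run:
```python
from h import *
s=state();print(s["tcp_pos"],toE(s["tcp_pos"]),tool([.6352,-.2508,.015]),s["contact_force"])
f=grab_frame("scene");save(f,"sl.png",(320,180,470,300),5)
```

```text
[ 0.63301893 -0.2477699   0.03872812] [0.0990221  0.00072357 0.03872812] [-1.40844525  3.55792697 23.71328297] [ 0.10091937 -0.10383237  0.32905982]
```

View pics/sl.png

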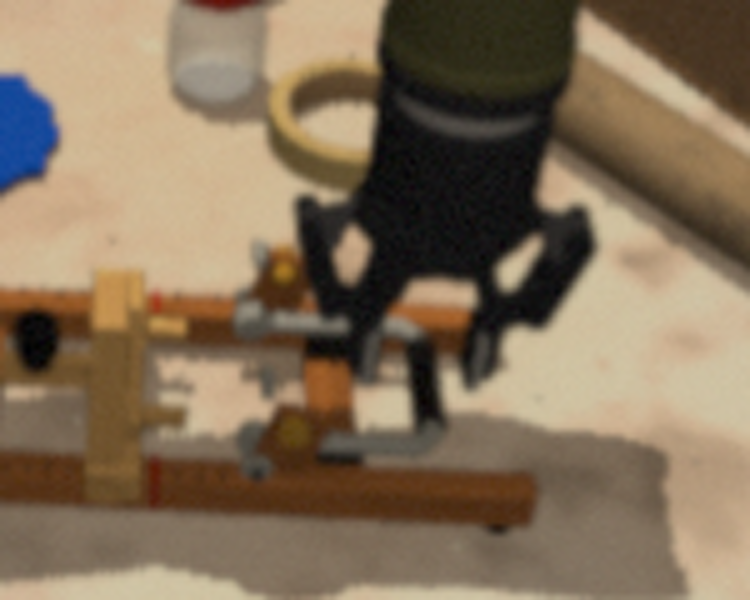

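The sleeve (crop 425, 375) lies between the fingers (365, 355) and (480, 350). Down and close.

Emit:
drive_tool(motion=[-1,3.5,12,0,0,0,0.5,0,0,11,0,0,0,0.5,0,0,0,0,0,0,0.5,0,0,0,0,0,0,1,0,0,0,0,0,0,1,0,0,0,0,0,0,1,0,0,0,0,0,0,1,0,0,0,0,0,0,1,0,0,0,0,0,0,1], force=40)

```text
time_s: 6.13
tcp_pos: [0.6363, -0.2515, 0.0187]
ee_rot: [-0.0, 0.874, 0.485, -0.0]
contact_force: [-4.5, 2.9, 5.7]
finger_gap: 0.17
gripper_force: 39.4
```

Run:
```python
from h import *
np.set_printoptions(precision=1,suppress=True)
s=state();e=toE(s["tcp_pos"]);print(e*1000)
# arc increments about hinge from sleeve centre, rows in tool (x=easel y, y=easel x, z=down)
a=np.linspace(0,1.309,19);x=83*np.cos(a);z=83*np.sin(a)
print(np.c_[a[1:],np.diff(x),-np.diff(z)])
```

```text
[103.7  -0.8  18.7]
[[ 0.1 -0.2 -6. ]
 [ 0.1 -0.7 -6. ]
 [ 0.2 -1.1 -5.9]
 [ 0.3 -1.5 -5.8]
 [ 0.4 -1.9 -5.7]
 [ 0.4 -2.3 -5.6]
 [ 0.5 -2.7 -5.4]
 [ 0.6 -3.1 -5.2]
 [ 0.7 -3.5 -4.9]
 [ 0.7 -3.8 -4.7]
 [ 0.8 -4.2 -4.4]
 [ 0.9 -4.5 -4. ]
 [ 0.9 -4.8 -3.7]
 [ 1.  -5.  -3.4]
 [ 1.1 -5.2 -3. ]
 [ 1.2 -5.5 -2.6]
 [ 1.2 -5.6 -2.2]
 [ 1.3 -5.8 -1.8]]
```

Emit:
drive_tool(motion=[0,-0.2,-6,0,0,0,1,0,-0.7,-6,0,0,0,1,0,-1.1,-5.9,0,0,0,1,0,-1.5,-5.8,0,0,0,1,0,-1.9,-5.7,0,0,0,1,0,-2.3,-5.6,0,0,0,1,0,-2.7,-5.4,0,0,0,1,0,-3.1,-5.2,0,0,0,1,0,-3.5,-4.9,0,0,0,1,0,-3.8,-4.7,0,0,0,1,0,-4.2,-4.4,0,0,0,1])

```text
time_s: 7.05
tcp_pos: [0.6179, -0.2401, 0.0801]
ee_rot: [0.003, 0.874, 0.485, 0.002]
contact_force: [7.5, -4.5, 1.3]
finger_gap: 0.167
gripper_force: 39.0
```

Emit:
drive_tool(motion=[0,-4.5,-4,0,0,0,1,0,-4.8,-3.7,0,0,0,1,0,-5,-3.4,0,0,0,1,0,-5.2,-3,0,0,0,1,0,-5.5,-2.6,0,0,0,1,0,-5.6,-2.2,0,0,0,1,0,-5.8,-1.8,0,0,0,1,0,-2,0,0,0,0,1,0,0,0,0,0,0,1])

```text
time_s: 7.8
tcp_pos: [0.5888, -0.2219, 0.1048]
ee_rot: [0.007, 0.874, 0.485, 0.005]
contact_force: [6.7, -5.2, 18.4]
finger_gap: 0.169
gripper_force: 41.6
```

Run:
```python
from h import *
s=state();e=toE(s["tcp_pos"]);print(e*1000,E.inv().apply(s["contact_force"]))
g=e+[0,0,.019]-[.02,0,.034];print("angle",np.arctan2(g[2],g[0]),np.hypot(g[0],g[2]))
```

```text
[ 47.8085857   -0.45606812 104.83401009] [ 8.43860423 -0.9461749  18.4396233 ]
angle 1.270596502683334 0.09403970867383503
```

Run:
```python
from h import *
f=grab_frame("scene");save(f,"br.png",(310,160,450,290),4)
```

```text
(no output)
```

View pics/br.png

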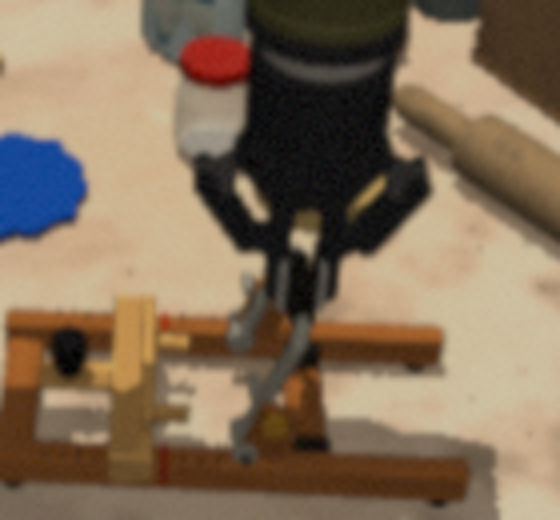

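Run:
```python
from h import *
f=grab_frame("scene");np.set_printoptions(precision=1,suppress=True)
for a in(.8,.9,1,1.1,1.2,1.309):
    P=np.array([[20+r*np.cos(a),y,34+r*np.sin(a)] for r,y in((0,-40),(70,-40),(83,-28),(83,28))])/1000
    q=proj(f,toW(P));print(a,np.c_[(q[:,1]-310)*4,(q[:,0]-160)*4].ravel())
```

```text
0.8 [244.1 430.8 337.3 373.  353.3 346.7 344.4 280.8]
0.9 [244.1 430.8 328.8 366.8 343.3 339.3 334.8 273.6]
1 [244.1 430.8 319.3 361.2 332.2 332.7 324.2 267. ]
1.1 [244.1 430.8 309.1 356.4 320.1 326.9 312.6 261.3]
1.2 [244.1 430.8 298.1 352.3 307.1 322.  300.2 256.6]
1.309 [244.1 430.8 285.4 348.8 292.1 317.7 286.  252.4]
```

By projection the sleeve end at crop (303, 315) matches about 1.22 rad, so the brace is past the balls. I release it, lift clear and check that it is seated.

Emit:
drive_tool(motion=[0,0,0,0,0,0,0.6,0,0,0,0,0,0,0.6,0,0,0,0,0,0,0.6,0,0,0,0,0,0,0.6])

```text
time_s: 8.23
tcp_pos: [0.5822, -0.2177, 0.0983]
ee_rot: [-0.001, 0.874, 0.485, -0.0]
contact_force: [-0.2, -0.2, 0.4]
finger_gap: 0.405
gripper_force: 0.0
```

Run:
```python
from h import *
s=state();e=toE(s["tcp_pos"]);print(e*1000,E.inv().apply(s["contact_force"]))
```

```text
[40.00242357 -0.31164708 98.34741201] [-0.08217717 -0.24872034  0.41518844]
```

Emit:
drive_tool(motion=[0,0,-10,0,0,0,0.6,0,0,-20,0,0,0,0.6,0,0,-30,0,0,0,0.6,-20,0,-30,0,0,0,0.6,-20,0,-30,0,0,0,0.6,-40,0,0,0,0,0,0.6,-40,0,0,0,0,0,0.6,-40,0,0,0,0,0,0.6,0,0,0,0,0,0,0.6])

```text
time_s: 8.98
tcp_pos: [0.4911, -0.3631, 0.2202]
ee_rot: [0.002, 0.877, 0.48, -0.003]
contact_force: [-0.9, -0.4, 0.2]
finger_gap: 0.404
gripper_force: 0.0
```

Run:
```python
from h import *
np.set_printoptions(precision=1,suppress=True)
s=state();print(toE(s["tcp_pos"])*1000)
for c in("top","scene"):
    f=grab_frame(c);q=toE(cloud(f,np.ones((400,640),bool)))*1000
    k=(abs(q[:,1])<26)&(q[:,2]>85)&(q[:,2]<135)&(abs(q[:,0]-45)<50);print(c,"sleeve",k.sum(),q[k].mean(0),q[k].max(0),q[k].min(0))
    k=(q[:,2]>62)&(q[:,2]<75)&(abs(q[:,1])<15)&(q[:,0]<-50)&(q[:,0]>-120);print("knob",k.sum(),q[k].mean(0),np.ptp(q[k],0))
    h=cv2.cvtColor(f["frame"],cv2.COLOR_RGB2HSV).astype(int)
    e=toE(unproj(f,np.argwhere(np.ones((400,640))),z=.030)).reshape(400,640,3)*1000
    near=(abs(abs(e[...,1])-56)<7)&(abs(e[...,0])<120)
    r=f["frame"].astype(int)
    red=near&(r[...,0]>2.6*np.maximum(r[...,1],r[...,2]))&((h[...,0]<6)|(h[...,0]>170))
    for sg in(1,-1):
        k=red&(sg*e[...,1]>0);print(" red",sg,k.sum(),np.sort(e[k][:,0]) if 0<k.sum()<40 else "")
    k=(q[:,2]>36)&(q[:,2]<44)&(abs(abs(q[:,1])-57)<7)&(q[:,0]<10)&(q[:,0]>-100);print(" bar end top z36-44",k.sum(),np.percentile(q[k][:,0],[0,5,50,95,100]) if k.sum() else 0)
    k=(q[:,2]>46)&(q[:,2]<60)&(abs(q[:,1])<46)&(abs(q[:,1])>14)&(q[:,0]<10)&(q[:,0]>-100);print(" lip",k.sum(),np.percentile(q[k][:,0],[0,5,50,95,100]) if k.sum() else 0)
    if c=="top": save(f,"t2.png",(330,110,470,260),4)
```

```text
[  38.6 -171.8  220.2]
top sleeve 158 [ 41.5  -0.1 119.3] [ 50.7  25.7 125.4] [ 34.6 -25.8 108.6]
knob 62 [-84.3   0.8  67.4] [20.4 20.7  8.5]
 red 1 5 [-26.7 -26.  -25.4 -25.3 -24.7]
 red -1 4 [-26.8 -26.7 -26.  -25.4]
 bar end top z36-44 108 [-59.8 -57.2 -46.2 -34.3 -32.4]
 lip 89 [-41.6 -41.1 -37.2 -33.  -31.8]
scene sleeve 16 [ 46.5 -18.2 117.3] [ 49.3  -5.  121.9] [ 43.1 -25.8 113.8]
knob 48 [-85.8  -1.7  66. ] [19.5 19.3  6.4]
 red 1 0 
 red -1 0 
 bar end top z36-44 70 [-59.4 -58.5 -47.7 -37.3 -36.1]
 lip 66 [-41.8 -41.6 -37.6 -34.5 -34.5]
```

View pics/t2.png

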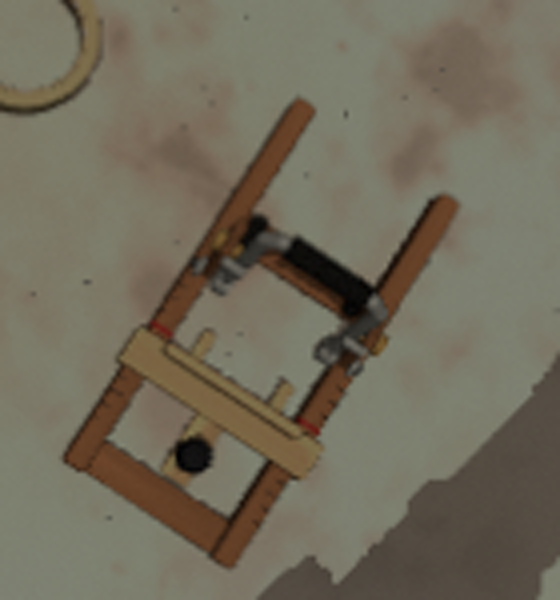

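Brace is seated: sleeve at x 41.5, top at z about 122. The red line is at x ≈ -26 and the crossbar front at ≈ -59.5, so the ledge must go about 34 mm.

Run:
```python
from h import *
np.set_printoptions(precision=3,suppress=True)
print(state()["joints"],tool(toW([-.085,0,.039])))
```

```text
[ 0.321  0.521  0.427  1.564 -0.232  1.108  0.24 ] [ 161.927 -126.179  180.116]
```

Emit:
drive_tool(motion=[0,0,0,0,0,-7,0.4,0,0,0,0,0,-7,0.4,0,0,0,0,0,-7,0.4,0,0,0,0,0,-7,0.4,0,0,0,0,0,-7,0.4,0,0,0,0,0,-7,0.4,0,0,0,0,0,-7,0.4,0,0,0,0,0,-7,0.4,0,0,0,0,0,-7,0.4,0,0,0,0,0,-7,0.4,0,0,0,0,0,-7,0.4,0,0,0,0,0,-7,0.4,0,0,0,0,0,-7,0.4,24,34,0,0,0,0,0.4,24,34,0,0,0,0,0.4,24,34,0,0,0,0,0.4,24,34,0,0,0,0,0.4,24,34,0,0,0,0,0.4,0,0,0,0,0,0,0.4])

```text
time_s: 10.67
tcp_pos: [0.4829, -0.1355, 0.2189]
ee_rot: [-0.001, 0.26, 0.966, 0.003]
contact_force: [-0.7, 0.8, 0.2]
finger_gap: 0.598
gripper_force: 0.0
```

Run:
```python
from h import *
np.set_printoptions(precision=3,suppress=True)
print(state()["joints"],tool(toW([-.085,0,.039])))
q=state()["ee_rot"];print((E.inv()*R.from_quat([q[1],q[2],q[3],q[0]])).as_matrix())
```

```text
[ 0.261  0.326 -0.045  1.837  0.011  0.981  1.257] [ -2.817 -18.567 179.848]
[[-1.    -0.025 -0.003]
 [-0.025  1.     0.004]
 [ 0.003  0.004 -1.   ]]
```

Emit:
drive_tool(motion=[-3,-18.5,20,0,0,1.4,0.4,0,0,35,0,0,0,0.4,0,0,35,0,0,0,0.4,0,0,30,0,0,0,0.4,0,0,25,0,0,0,0.4,0,0,15,0,0,0,0.4,0,0,0,0,0,0,0.4])

```text
time_s: 11.25
tcp_pos: [0.4744, -0.1621, 0.0558]
ee_rot: [-0.003, 0.277, 0.961, 0.0]
contact_force: [-1.0, 0.3, -0.1]
finger_gap: 0.596
gripper_force: 0.0
```

Run:
```python
from h import *
np.set_printoptions(precision=3,suppress=True)
print(tool(toW([-.085,0,.039])),state()["contact_force"])
```

```text
[ 4.03   9.341 16.771] [-0.988  0.349 -0.059]
```

Emit:
drive_tool(motion=[0,0,0,0,0,0,0.4,0,0,0,0,0,0,0.4])

```text
time_s: 11.42
tcp_pos: [0.4767, -0.1636, 0.0595]
ee_rot: [0.001, 0.278, 0.961, 0.0]
contact_force: [0.3, -0.6, 0.6]
finger_gap: 0.6
gripper_force: 0.0
```

Run:
```python
from h import *
np.set_printoptions(precision=3,suppress=True)
print(tool(toW([-.085,0,.039])),state()["contact_force"])
q=state()["ee_rot"];print((E.inv()*R.from_quat([q[1],q[2],q[3],q[0]])).as_matrix()[:,0])
```

```text
[ 6.913  9.41  20.533] [ 0.342 -0.555  0.576]
[-1.     0.012 -0.001]
```

Emit:
drive_tool(motion=[7,9.5,0,0,0,-0.7,0.4,0,0,10,0,0,0,0.4,0,0,10,0,0,0,0.4,0,0,0,0,0,0,0.4,0,0,0,0,0,0,0.4])

```text
time_s: 11.83
tcp_pos: [0.4752, -0.1515, 0.0393]
ee_rot: [0.0, 0.272, 0.962, 0.0]
contact_force: [0.5, -0.0, 0.4]
finger_gap: 0.6
gripper_force: 0.0
```

Emit:
drive_tool(motion=[0,0,0,0,0,0,0.9,0,0,0,0,0,0,0.9,0,0,0,0,0,0,0.9,0,0,0,0,0,0,0.9,0,0,0,0,0,0,0.9], force=50)

```text
time_s: 12.25
tcp_pos: [0.4776, -0.1499, 0.0399]
ee_rot: [0.002, 0.271, 0.963, 0.001]
contact_force: [3.7, 8.2, 6.0]
finger_gap: 0.231
gripper_force: 48.6
```

Run:
```python
from h import *
np.set_printoptions(precision=3,suppress=True)
print(toE(state()["tcp_pos"])*1000,E.inv().apply(state()["contact_force"]))
```

```text
[-84.638   2.606  39.921] [-1.129  8.974  5.958]
```

Emit:
drive_tool(motion=[-4,0,0,0,0,0,0.9,-4,0,0,0,0,0,0.9,-4,0,0,0,0,0,0.9,-4,0,0,0,0,0,0.9,-4,0,0,0,0,0,0.9,-4,0,0,0,0,0,0.9,-4,0,0,0,0,0,0.9,-4,0,0,0,0,0,0.9,-2,0,0,0,0,0,0.9,0,0,0,0,0,0,0.9,0,0,0,0,0,0,0.9,0,0,0,0,0,0,0.9])

```text
time_s: 13.25
tcp_pos: [0.5067, -0.168, 0.04]
ee_rot: [0.002, 0.271, 0.962, 0.001]
contact_force: [3.6, 6.0, 4.5]
finger_gap: 0.229
gripper_force: 48.6
```

```bash
cat > led.py <<'E'
from h import *
np.set_printoptions(precision=1,suppress=True)
print(toE(state()["tcp_pos"])*1000,E.inv().apply(state()["contact_force"]))
f=grab_frame("top");q=toE(cloud(f,np.ones((400,640),bool)))*1000
r=f["frame"].astype(int);h=cv2.cvtColor(f["frame"],cv2.COLOR_RGB2HSV).astype(int)
e=toE(unproj(f,np.argwhere(np.ones((400,640))),z=.030)).reshape(400,640,3)*1000
red=(abs(abs(e[...,1])-56)<7)&(abs(e[...,0])<120)&(r[...,0]>2.6*np.maximum(r[...,1],r[...,2]))&((h[...,0]<6)|(h[...,0]>170))
for sg in(1,-1):
    k=red&(sg*e[...,1]>0);print("red",sg,np.sort(e[k][:,0]))
    k=(q[:,2]>36)&(q[:,2]<44)&(abs(sg*q[:,1]-57)<7)&(q[:,0]<30)&(q[:,0]>-100);print("bar",k.sum(),np.percentile(q[k][:,0],[0,5,50,95,100]) if k.sum() else 0)
k=(q[:,2]>46)&(q[:,2]<60)&(abs(q[:,1])<46)&(abs(q[:,1])>20)&(q[:,0]<20)&(q[:,0]>-100);print("lip",k.sum(),np.percentile(q[k][:,0],[0,5,50,95,100]) if k.sum() else 0)
save(f,"led.png",(345,150,445,260),5)
E
python3 led.py
```

```text
[-50.4   2.4  40. ] [-0.1  7.   4.5]
red 1 [-26.7 -26.  -25.3]
bar 70 [-22.9 -21.7  -7.2  22.   28. ]
red -1 []
bar 0 0
lip 38 [-56.9  -4.8  -1.7   2.5   2.7]
```

View pics/led.png

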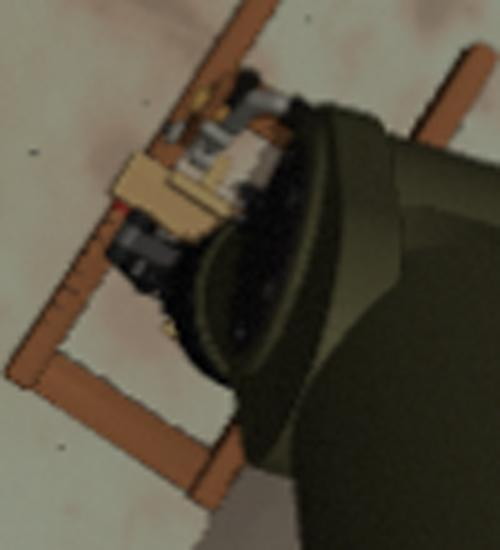

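The red mark at crop (122, 207) shows directly in front of the crossbar. I release, lift and measure again unobstructed.

Emit:
drive_tool(motion=[0,0,0,0,0,0,0.3,0,0,0,0,0,0,0.3,0,0,0,0,0,0,0.3,0,0,0,0,0,0,0.3,0,0,-20,0,0,0,0.3,0,0,-35,0,0,0,0.3,0,0,-40,0,0,0,0.3,0,0,-40,0,0,0,0.3,20,20,-40,0,0,0,0.3,25,30,0,0,0,0,0.3,25,30,0,0,0,0,0.3,25,30,0,0,0,0,0.3,25,30,0,0,0,0,0.3,25,30,0,0,0,0,0.3,0,0,0,0,0,0,0.3,0,0,0,0,0,0,0.3])

```text
time_s: 14.63
tcp_pos: [0.47, 0.0488, 0.2077]
ee_rot: [-0.0, 0.27, 0.963, 0.0]
contact_force: [0.9, -0.3, 0.2]
finger_gap: 0.697
gripper_force: 0.0
```

```bash
python3 led.py
```

```text
[-195.2  167.9  207.7] [0.9 0.3 0.2]
red 1 [-26.7 -26.  -25.4 -25.3 -24.7]
bar 73 [-22.8 -21.4  -6.4  22.6  27.6]
red -1 [-26.8 -26.7 -26. ]
bar 66 [-24.1 -23.1  -9.6  19.7  22.8]
lip 81 [-6.7 -6.1 -2.3  2.7 19.9]
```

View pics/led.png

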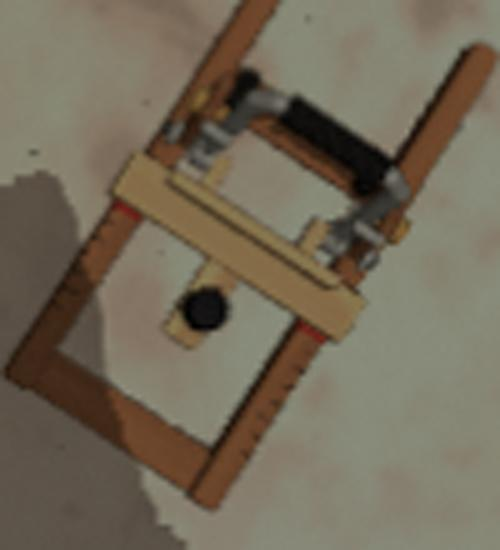

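The ledge front edge is at about -24 and the red lines at crop (128, 210) and (313, 332) sit right in front of it. The easel is set up. On to the rack.

Emit:
drive_tool(motion=[0,0,0,0,0,6.45,0.3,0,0,0,0,0,6.45,0.3,0,0,0,0,0,6.45,0.3,0,0,0,0,0,6.45,0.3,0,0,0,0,0,6.45,0.3,0,0,0,0,0,6.45,0.3,0,0,0,0,0,6.45,0.3,31,16,0,0,0,0,0.3,31,16,0,0,0,0,0.3,31,16,0,0,0,0,0.3,31,16,0,0,0,0,0.3,31,16,0,0,0,0,0.3,31,16,0,0,0,0,0.3,0,0,0,0,0,0,0.3,0,0,0,0,0,0,0.3,0,0,0,0,0,0,0.3])

```text
time_s: 16.02
tcp_pos: [0.5221, 0.2473, 0.2071]
ee_rot: [0.0, 0.622, 0.783, -0.001]
contact_force: [-0.2, -1.2, -1.0]
finger_gap: 0.699
gripper_force: 0.0
```

Run:
```python
from h import *
np.set_printoptions(precision=2,suppress=True)
q=state()["ee_rot"];print(tool([.5205,.2547,.123]),R.from_quat([q[1],q[2],q[3],q[0]]).as_matrix()[:,1],state()["joints"])
```

```text
[ 7.7   0.22 84.11] [ 0.97  0.23 -0.  ] [-0.51  0.45  0.03  1.67 -0.01  1.03 -0.24]
```

Emit:
drive_tool(motion=[7.5,0,20,0,0,0,0.4,0,0,25,0,0,0,0.4,0,0,20,0,0,0,0.4,0,0,14,0,0,0,0.4,0,0,5,0,0,0,0.4,0,0,0,0,0,0,0.4,0,0,0,0,0,0,0.4])

```text
time_s: 16.6
tcp_pos: [0.5204, 0.2556, 0.1242]
ee_rot: [0.0, 0.622, 0.783, 0.0]
contact_force: [0.8, 0.3, 1.1]
finger_gap: 0.602
gripper_force: 0.0
```

Emit:
drive_tool(motion=[0,0,0,0,0,0,1,0,0,0,0,0,0,1,0,0,0,0,0,0,1,0,0,0,0,0,0,1,0,0,0,0,0,0,1,0,0,0,0,0,0,1,0,0,0,0,0,0,1], force=70)

```text
time_s: 17.18
tcp_pos: [0.5201, 0.2571, 0.1242]
ee_rot: [0.0, 0.621, 0.784, 0.0]
contact_force: [-0.3, 0.6, 5.7]
finger_gap: 0.082
gripper_force: 70.9
```

Emit:
drive_tool(motion=[0,0,-10,0,0,0,1,0,0,-20,0,0,0,1,0,0,-25,0,0,0,1,0,0,-25,0,0,0,1,0,0,-25,0,0,0,1,0,0,-15,0,0,0,1,0,0,0,0,0,0,1,0,0,0,0,0,0,1])

```text
time_s: 17.85
tcp_pos: [0.5197, 0.257, 0.2439]
ee_rot: [0.0, 0.621, 0.784, 0.0]
contact_force: [0.3, 0.2, -2.0]
finger_gap: 0.085
gripper_force: 70.0
```

```bash
cat > pl.py <<'E'
from h import *
np.set_printoptions(precision=1,suppress=True)
s=state();q=s["ee_rot"];r=R.from_quat([q[1],q[2],q[3],q[0]]);print("joints",s["joints"])
for c in("scene","top"):
    f=grab_frame(c);A=cloud(f,np.ones((400,640),bool));p=r.inv().apply(A-s["tcp_pos"])*1000
    k=(abs(p[:,1])<12)&(abs(p[:,0])<75)&(p[:,2]>8)&(p[:,2]<115);p=p[k]
    if len(p)>50: print(c,len(p),"tool-frame min",np.percentile(p,1,axis=0),"max",np.percentile(p,99,axis=0),"fit y=a+bx+cz",np.linalg.lstsq(np.c_[np.ones(len(p)),p[:,0],p[:,2]],p[:,1],rcond=None)[0].round(3))
    if c=="scene": uv=proj(f,s["tcp_pos"])[0].astype(int);save(f,"pl.png",(max(uv[1]-80,0),max(uv[0]-60,0),uv[1]+80,uv[0]+60),5)
E
python3 pl.py
```

```text
joints [-0.5  0.4  0.   1.6 -0.   1.1 -0.3]
scene 593 tool-frame min [-62.5 -10.7   8.8] max [55.7 -1.2 98.5] fit y=a+bx+cz [-6.9 -0.  -0. ]
top 224 tool-frame min [-64.7  -8.6   8.6] max [19.7  2.  99.5] fit y=a+bx+cz [-6.2 -0.  -0. ]
```

View pics/pl.png

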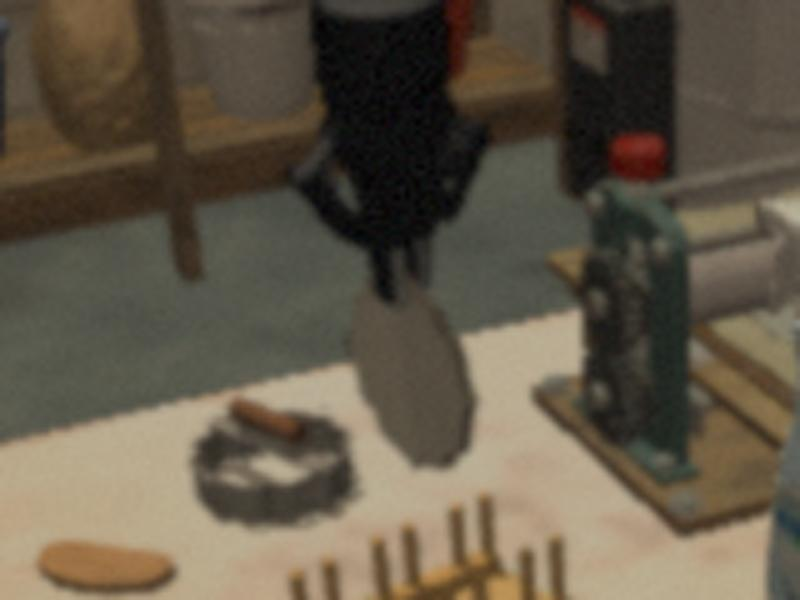

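The picture shows the grey plaque held upright by its top edge, crop (410, 370), clear of the rack. I carry it over the easel.

Emit:
drive_tool(motion=[0,0,-10,0,0,6.4,1,0,0,-15,0,0,6.4,1,0,0,0,0,0,6.4,1,0,0,0,0,0,6.4,1,0,0,0,0,0,6.4,1,0,0,0,0,0,6.4,1,0,0,0,0,0,6.4,1])

```text
time_s: 18.53
tcp_pos: [0.519, 0.2567, 0.2667]
ee_rot: [0.0, 0.874, 0.486, -0.002]
contact_force: [-0.9, 0.3, -1.9]
finger_gap: 0.084
gripper_force: 69.9
```

Emit:
drive_tool(motion=[-12,10,0,0,0,0,1,-22,18,0,0,0,0,1,-26,20.5,0,0,0,0,1,-26,20.5,0,0,0,0,1,-26,20.5,0,0,0,0,1,-26,20.5,0,0,0,0,1,-26,20.5,0,0,0,0,1,-26,20.5,0,0,0,0,1,-26,20.5,0,0,0,0,1,-26,20.5,0,0,0,0,1,-26,20.5,0,0,0,0,1,-26,20.5,0,0,0,0,1,-26,20.5,0,0,0,0,1,-26,20.5,0,0,0,0,1,-14,11,0,0,0,0,1,-6,5,0,0,0,0,1,0,0,0,0,0,0,1,0,0,0,0,0,0,1])

```text
time_s: 20.03
tcp_pos: [0.5749, -0.2054, 0.2674]
ee_rot: [-0.001, 0.873, 0.488, -0.0]
contact_force: [-0.3, 0.1, -1.8]
finger_gap: 0.085
gripper_force: 69.9
```

Emit:
drive_tool(motion=[0,0,0,3,0,0,1,0,0,0,4,0,0,1,0,0,0,4,0,0,1,0,0,0,0,0,0,1,0,0,0,0,0,0,1,0,0,0,0,0,0,1])

```text
time_s: 20.53
tcp_pos: [0.5754, -0.2053, 0.2684]
ee_rot: [-0.083, 0.868, 0.487, -0.046]
contact_force: [-0.6, -0.5, -1.7]
finger_gap: 0.082
gripper_force: 70.0
```

```bash
cat > where.py <<'E'
from h import *
np.set_printoptions(precision=3,suppress=True)
s=state();q=s["ee_rot"];print("E pos",toE(s["tcp_pos"])*1000,"F",E.inv().apply(s["contact_force"]),"grip",s["gripper_force"],s["finger_gap"])
print((E.inv()*R.from_quat([q[1],q[2],q[3],q[0]])).as_matrix())
E
python3 where.py; python3 pl.py
```

```text
E pos [ 27.714   6.704 268.366] F [-0.229 -0.685 -1.745] grip 69.98042467050254 0.08217935384148732
[[-0.002  0.982 -0.19 ]
 [ 1.     0.002 -0.   ]
 [ 0.    -0.19  -0.982]]
joints [ 0.2  0.6  0.3  1.3 -0.2  1.5 -0.1]
scene 524 tool-frame min [-65.8  -7.8   8.7] max [ 51.7   2.  100.7] fit y=a+bx+cz [-5. -0. -0.]
top 913 tool-frame min [-62.6  -7.4   9.4] max [58.6  0.8 99.3] fit y=a+bx+cz [-4.2  0.  -0. ]
```

Emit:
drive_tool(motion=[-3,1,0,0,0,0,1,0,4.8,24.5,0,0,0,1,0,4.8,24.5,0,0,0,1,0,4.8,24.5,0,0,0,1,0,3.8,19.6,0,0,0,1,0,1.9,9.8,0,0,0,1,0,1.9,9.8,0,0,0,1,0,0,0,0,0,0,1,0,0,0,0,0,0,1,0,0,0,0,0,0,1])

```text
time_s: 21.47
tcp_pos: [0.5752, -0.2102, 0.1549]
ee_rot: [-0.083, 0.869, 0.486, -0.046]
contact_force: [0.6, 0.2, -2.7]
finger_gap: 0.084
gripper_force: 70.0
```

```bash
python3 where.py
python3 - <<'E'
from h import *
np.set_printoptions(precision=1,suppress=True)
for c in("scene","top"):
    f=grab_frame(c);q=toE(cloud(f,np.ones((400,640),bool)))*1000
    k=(abs(q[:,1])<55)&(q[:,2]>75)&(q[:,2]<125)&(q[:,0]>0)&(q[:,0]<33)
    if k.sum()>20:
        A=np.c_[np.ones(k.sum()),q[k][:,2]-40];co=np.linalg.lstsq(A,q[k][:,0],rcond=None)[0];print(c,k.sum(),"face x at floor, slope",co.round(3))
    k=(abs(q[:,1])<26)&(q[:,2]>105)&(q[:,2]<130)&(q[:,0]>33)&(q[:,0]<60);print("sleeve",k.sum(),q[k].mean(0) if k.sum() else 0)
    k=(q[:,2]>46)&(q[:,2]<60)&(abs(q[:,1])<46)&(q[:,0]<20)&(q[:,0]>-20);print("lip",np.percentile(q[k][:,0],[0,5,50,90,95,100]))
E
```

```text
E pos [ 30.047   2.429 154.892] F [ 0.37   0.506 -2.746] grip 69.96485647279769 0.08350706124928436
[[-0.     0.982 -0.189]
 [ 1.     0.001  0.   ]
 [ 0.    -0.189 -0.982]]
scene 248 face x at floor, slope [12.  0.]
sleeve 77 [ 43.1  -4.3 119.1]
lip [-6.9 -6.5 -3.3  1.   3.4 18.9]
top 357 face x at floor, slope [1.4 0.2]
sleeve 9 [ 48.7  16.4 117.9]
lip [-6.7 -6.2 -2.4  1.5  2.3  5.7]
```

Emit:
drive_tool(motion=[0,1.5,8,0,0,0,1,0,1,5,0,0,0,1,0,0.4,2,0,0,0,1,0,0.4,2,0,0,0,1,0,0,0,0,0,0,1,0,0,0,0,0,0,1])

```text
time_s: 22.07
tcp_pos: [0.5736, -0.2093, 0.1357]
ee_rot: [-0.085, 0.869, 0.486, -0.048]
contact_force: [-4.3, 2.5, -0.5]
finger_gap: 0.083
gripper_force: 69.8
```

```bash
python3 where.py
```

```text
E pos [ 28.269   2.338 135.736] F [-5.027 -0.102 -0.467] grip 69.75735396088567 0.082676986409
[[-0.001  0.981 -0.193]
 [ 1.     0.    -0.   ]
 [-0.    -0.193 -0.981]]
```

Emit:
drive_tool(motion=[0,-4,0,0,0,0,1,0,0,0,0,0,0,1,0,0,0,0,0,0,1])

```text
time_s: 22.32
tcp_pos: [0.572, -0.2083, 0.1372]
ee_rot: [-0.083, 0.869, 0.486, -0.046]
contact_force: [0.4, -0.9, -2.7]
finger_gap: 0.081
gripper_force: 70.1
```

```bash
python3 where.py;  python3 - <<'E'
from h import *
np.set_printoptions(precision=1,suppress=True)
f=grab_frame("scene");q=toE(cloud(f,np.ones((400,640),bool)))*1000
k=(abs(q[:,1])<26)&(q[:,2]>105)&(q[:,2]<130)&(q[:,0]>33)&(q[:,0]<60);print("sleeve",k.sum(),q[k].mean(0))
g=grab_frame("top");a=f["frame"][170:290,310:430];b=g["frame"][150:260,345:445]
cv2.imwrite("pics/fin.png",np.hstack([cv2.resize(a,(400,400),interpolation=2),cv2.resize(b,(364,400),interpolation=2)])[:,:,::-1])
E
```

```text
E pos [ 26.34    2.379 137.25 ] F [ 0.786 -0.604 -2.733] grip 70.05240746308118 0.08091630697730148
[[-0.     0.982 -0.188]
 [ 1.     0.    -0.   ]
 [-0.    -0.188 -0.982]]
sleeve 84 [ 41.8  -5.7 118.4]
```

View pics/fin.png

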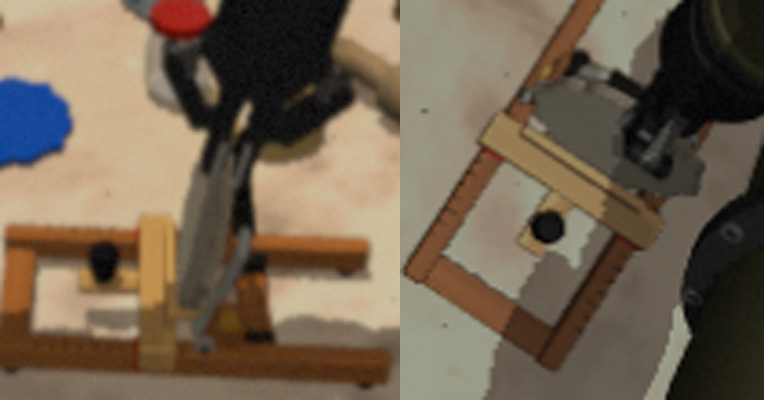

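The brace is still up (sleeve at x 41.8; left panel, leg from (205, 340) to (245, 235)) and the plaque hangs just behind the lip. I creep down to the prongs.

Emit:
drive_tool(motion=[0,0.3,1.5,0,0,0,1,0,0.3,1.5,0,0,0,1,0,0,0,0,0,0,1,0,0,0,0,0,0,1])

```text
time_s: 22.75
tcp_pos: [0.5718, -0.2081, 0.1345]
ee_rot: [-0.083, 0.869, 0.486, -0.046]
contact_force: [2.1, -1.0, 3.4]
finger_gap: 0.086
gripper_force: 70.9
```

```bash
python3 where.py
```

```text
E pos [ 26.064   2.451 134.542] F [2.298 0.242 3.375] grip 70.91610763874996 0.0855611459968066
[[-0.001  0.982 -0.189]
 [ 1.     0.001  0.   ]
 [ 0.    -0.189 -0.982]]
```

Emit:
drive_tool(motion=[0,1,0,0.6,0,0,1,0,1,0,0.6,0,0,1,0,0,0,0,0,0,1,0,0,0,0,0,0,0.86,0,0,0,0,0,0,0.82,0,0,0,0,0,0,0.78,0,0,0,0,0,0,0.74,0,0,0,0,0,0,0.7,0,0,0,0,0,0,0.7], force=20)

```text
time_s: 23.5
tcp_pos: [0.5727, -0.2087, 0.1334]
ee_rot: [-0.093, 0.868, 0.485, -0.052]
contact_force: [0.5, 0.7, -0.8]
finger_gap: 0.296
gripper_force: 0.0
```

```bash
python3 where.py
```

```text
E pos [ 27.176   2.388 133.443] F [ 0.073  0.887 -0.783] grip 0.0 0.29610715147778216
[[-0.     0.977 -0.212]
 [ 1.     0.    -0.   ]
 [-0.    -0.212 -0.977]]
```

Emit:
drive_tool(motion=[0,1,0,0,0,0,0.6,0,0,0,0,0,0,0.6,0,0,-5,0,0,0,0.6,0,0,-10,0,0,0,0.6,0,0,-20,0,0,0,0.6,0,0,-30,0,0,0,0.6,0,0,-30,0,0,0,0.6,-30,0,-20,0,0,0,0.6,-40,0,0,0,0,0,0.6,-40,0,0,0,0,0,0.6,-40,0,0,0,0,0,0.6,-40,0,0,0,0,0,0.6,0,0,0,0,0,0,0.6,0,0,0,0,0,0,0.6])

```text
time_s: 24.67
tcp_pos: [0.4926, -0.3871, 0.247]
ee_rot: [-0.092, 0.869, 0.483, -0.052]
contact_force: [0.6, 0.1, -0.8]
finger_gap: 0.4
gripper_force: 0.0
```

```bash
python3 where.py|head -1
python3 - <<'E'
from h import *
np.set_printoptions(precision=1,suppress=True)
for c in("scene","top"):
    f=grab_frame(c);q=toE(cloud(f,np.ones((400,640),bool)))*1000
    k=(abs(q[:,1])<70)&(q[:,2]>60)&(q[:,2]<165)&(q[:,0]>-10)&(q[:,0]<60)&~((abs(q[:,1])>40)&(q[:,2]<80));p=q[k]
    for _ in range(8):
        A=np.c_[np.ones(len(p)),p[:,2]-40];co=np.linalg.lstsq(A,p[:,0],rcond=None)[0];r=p[:,0]-A@co;p=p[(r<2)&(r>-6)] if _<7 else p
    print(c,len(p),"front face x at floor",co[0],"lean",np.arctan(co[1]).round(3),"y",np.percentile(p[:,1],[1,99]),"ztop",p[:,2].max())
    k=(q[:,2]>46)&(q[:,2]<57)&(abs(q[:,1])<46)&(q[:,0]<20)&(q[:,0]>-20);print("lip",np.percentile(q[k][:,0],[0,5,50]))
    k=(q[:,2]>36)&(q[:,2]<44)&(abs(abs(q[:,1])-57)<7)&(q[:,0]<10)&(q[:,0]>-60);print("bar front",np.percentile(q[k][:,0],[0,5]))
E
```

```text
E pos [  52.473 -191.528  246.981] F [ 0.459  0.45  -0.771] grip 0.0 0.4000781501519409
scene 219 front face x at floor -2.125035022786085 lean 0.287 y [-62.2  57. ] ztop 152.39356934238057
lip [-9.2 -8.9 -4.1]
bar front [-27.2 -27. ]
top 640 front face x at floor 0.8779014576648975 lean 0.239 y [-57.5  56.6] ztop 154.80610053920063
lip [-9.2 -8.7 -3.4]
bar front [-27.  -25.3]
```

```bash
python3 led.py | tail -6
python3 - <<'E'
from h import *
f=grab_frame("top")
for sg in(1,-1):
    L=toW(np.c_[np.arange(-40,-14,1.5)/1000,np.full(18,sg*.057),np.full(18,.031)])
    px=np.round(proj(f,L)).astype(int);print(sg,[tuple(map(int,f["frame"][r,c])) for r,c in px])
E
```

```text
[  53.  -186.8  246.4] [-0.6 -0.1 -0.3]
red 1 []
bar 63 [-25.3 -24.2 -10.5  19.   22.4]
red -1 []
bar 55 [-27.5 -26.2 -14.   -3.   -1. ]
lip 106 [-9.6 -8.6 -3.5  5.9  6.9]
1 [(95, 60, 37), (95, 60, 37), (95, 60, 37), (92, 58, 36), (96, 61, 38), (96, 61, 38), (97, 59, 37), (97, 59, 37), (98, 54, 34), (90, 41, 30), (94, 76, 50), (94, 76, 50), (122, 101, 68), (122, 101, 68), (121, 99, 65), (121, 97, 64), (121, 98, 65), (121, 98, 65)]
-1 [(89, 58, 35), (90, 57, 34), (90, 57, 34), (91, 59, 36), (91, 59, 36), (92, 58, 35), (91, 56, 35), (94, 45, 30), (94, 45, 30), (74, 43, 28), (103, 80, 53), (122, 98, 64), (122, 98, 64), (121, 97, 65), (121, 97, 65), (122, 98, 66), (122, 97, 64), (120, 94, 63)]
```

View pics/led.png

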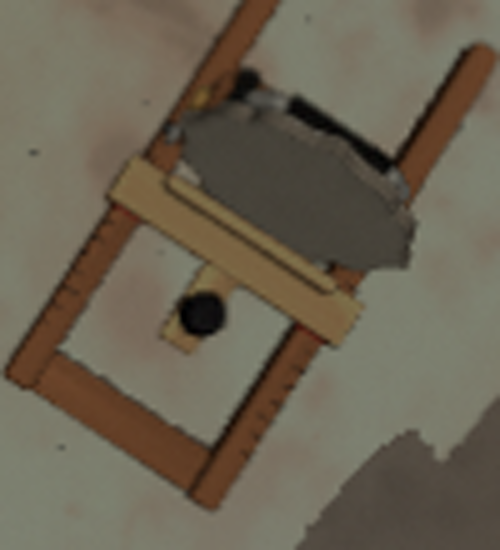

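The plaque stands upright, leaning 0.24 to 0.29 rad and centred within about 2 mm. The ledge was pushed forward about 2.5 mm during the placing. Its front edge still lies within the red line (a sliver shows at crop (122, 207) and (310, 333)), well inside the 5 mm tolerance. Handing in.

```bash
python3 -c "
from bench import *
print(sign_off())"
```

```text
the job is handed in; nothing more can be done
None
```

The job is handed in, but no verdict came back: by my measurements the brace is seated, the ledge is about 2.5 mm short of the red line (within the 5 mm tolerance), and the plaque stands centred, leaning back on the brace by about 0.24–0.29 rad. I viewed 11 pictures, one over the limit of 10.

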